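# Clamp the hand rest into the painting stand

## Robot

A 6-joint arm with a two-finger parallel gripper is mounted at the origin on the work surface. World frame = base frame: x ahead of the robot, y to its left, z up, the work surface at z = 0. Lengths are in m, angles in degrees, forces in N, time in s.
With the tool pointing down it reaches from about 0.35 to 0.95 m from the base axis. Payload 17.4 kg.
Tool frame: the origin (TCP) lies at the very end of the fingers, on their centre line; the grasp point (between the pads) lies 19 mm behind it; z points along the fingers, y is the line along which they close (so a half turn about z gives the same grasp; the last joint's range is limited). The gripper opens to 93 mm and grips with 3 to 60 N. Pads are 15 mm wide; open, the fingers measure 128 mm over their backs; the gripper's body (75 mm by 188 mm) begins 65 mm behind the grasp point.
Start: joints at [70.886, 6.646, 82.598, -0, 90.757, -2.166], TCP at [0.197, 0.646, 0.219] pointing down, gripper open.
Joint ranges: [-162.19, 162.19], [-47.58, 125.68], [4.15, 143.07], [-65.23, 245.23], [0.69, 171.88], [-170.13, 170.13]. Speed limits (degrees/s): [108.29, 108.29, 127.2, 180, 180, 180].

## Interface

Orientations are given as [roll, pitch, yaw] about the fixed x, y, z axes, in that order (R = Rz(yaw) Ry(pitch) Rx(roll)).
In Python, from cell import robot gives the robot as it stands. The module is installed in compiled form; this text tells all that it offers.
- The arm moves only by the tool carry_out, never from a script. Its arguments are lists of equal length, an entry for each row: "delta_pos": the shift along the tool's x, y, z in cm, a list of three; "twist": the turn about the tool's z in rad. In form: {"delta_pos": [[x, y, z], ...], "twist": [twist, ...]}. A call has 1 to 10 rows; each row is the pose to reach, as a shift and turn from the pose commanded when the call began, along the tool's axes at that moment; what a row does not reach only later rows make up. A row lasts 1/10 s, in which the tool goes at most 50 mm and 8.59 degrees, less where a joint would pass 70% of its speed; a pose out of reach is approached as far as the arm can. A call with a gripper value outside its range is refused whole. "jaw" is the closure, from 0 (fully open) to 1 (shut), set as the call begins (left out, the last holds). The fingers move at their own pace and stop on an object; the grip force is fixed at half the most. Time passes only in rows, so rows that repeat a pose let the fingers close. It gives the time, the measured TCP pose, the force, the opening and the grip force at its end, in the units of the state.
- robot.sense(): the state, without advancing time (a new reading comes with each control period).
- robot.capture(name): name is "side" or "top"; returns a dict with "color" (400x640x3 uint8, red, green, blue), "vertical_fov" (degrees; the focal length in pixels is half the picture's height over the tangent of half this angle, whatever the lens; pixels are square), "cx", "cy" (the principal point, pixels), "rvec" (rotation vector, rad) and "tvec" (3), from world to camera coordinates, as OpenCV has them. Camera axes: x right, y down, z forward; pixel columns grow to the right and rows downward; lengths in m; the calibration is good to about 2 mm. A picture is of the moment at which its call begins. There is no depth.
- robot.finish_job(): hands the job in; it is judged then, once.
The state is a dict: "t": time; "q": joint angles; "qd": joint speeds; "tau": joint torques, N m; "tool_pos": TCP position; "eef_rot": TCP orientation; "force": force on the tool from outside, world axes, zero at the start; "ft_torque": the same for the moment, N m; "opening": finger opening in m; "grip_force": force on a finger pad.
Only numpy, scipy, OpenCV 4.12 (cv2) and the standard library are available. Lean on these libraries where they do the work, as an engineer would, in place of code of your own. Each camera call takes 0.05 s, during which the arm holds its last target. There are 200 camera calls.

## Task

Slide the flat blade of the hand rest, tip first and lying flat, into the slot of the painting stand under the brass jaw until it is fully home against the back stop. Then start the red clamp knob cleanly: turn it backwards (anticlockwise seen from above) until the thread clicks and the brass stud drops, and only then forwards (clockwise) until it is tight, with the jaw pressing firmly on the blade. Let go of everything, and leave the goblet, the mug and the paint bottle where they stand.

Things in the scene. Friction and masses are not known exactly. Their poses are not given: they have to be found in the camera images.
- stand: Fixed painting stand: wooden bed, top 20 mm high, x = -120 to +65 mm, y = +-48 mm, with a dark steel clamp. Origin: on the table below the knob's axis; z up; the slot opens to its -x, the blade enters along +x. A steel bridge (50 x 76 mm, top 62 mm high) over the slot carries the knob.
- slot (a point): The slot: this point is mid-width on its floor (the bed top, 20 mm high) at the back stop's face, 35 mm beyond the knob's axis; axes as the stand's. 46 mm wide between cheeks (x = -70 to 0 from here, 52 mm high above the table), flaring to about 67 mm at x = -95 mm (flares 34 mm high above the table). Its roof is the brass jaw, 17 mm above the floor at the start.
- rest: Loose hand rest, flat on the table: aluminium blade 185 x 42 x 6 mm with a wooden pad on it (56 mm long in x, 26 wide in y, top 46 mm above the blade's underside, blue stripe); grip the pad's width. Origin: blade underside, below the pad's centre; x to the blade's tip at +140 mm (tail -45 mm), z up. 0.16 kg, balance point 35 mm ahead of the pad's centre. Home: origin 105 mm from the knob's axis.
- blade_tip (a point): Middle of the blade's tip end, at half its thickness; axes as the hand rest's. When home it lies 35 mm beyond the knob's axis, at mid-slot, 23 mm above the table.
- knob_grip (a point): Red clamp knob: point on its upright axis, 109 mm above the table. Round hub 56 mm across, 62 to 86 mm high; on it an upright wing 70 mm long along this frame's x, 16 mm wide in y, 86 to 120 mm high, white mark at its -x end. It only turns, never rises or sinks, and stays where left. Clockwise from above is forwards. Turning takes about 0.1 N m, up to 0.5 when clamping.
- knob: The same knob (origin: its axis, 62 mm above the table). As found, its badly started thread jams forwards after 4 to 41 degrees; backwards it clicks after 30 to 70 degrees (a hard stop follows about 45 degrees later). From the click, the jaw meets the blade after about 75 degrees forwards, holds it firmly by 105, and a hard stop comes at about 126.
- stud_top (a point): Top centre of the brass stud, 10 mm thick, that stands up through the knob's wing and carries the jaw: 134 mm above the table (14 mm above the wing) before the click, about 125.5 mm just after it, about 123 mm when the blade is clamped. It does not turn.
- jaw (a joint): How far jaw and stud have come down, in m: 0 before the click (jaw 17 mm above the bed), about 0.0085 just after it, 0.011 and a little more when pressing on the 6 mm blade. It drops by itself (light spring) as the thread clicks; forward turning then lowers it 3.2 mm per rad.
- goblet: Bystander: dark wooden goblet with painted bands, 140 mm high, 81 mm across, on the aluminium turntable disc (130 mm across, top 42 mm high). Origin: centre of its underside.
- mug: Bystander: dark wooden mug with blue, white and red bands, 95 mm high, 76 mm across, handle at +y. Origin: centre of its underside.
- paint: Bystander: yellow cone-tipped paint bottle, standing, 125 mm high, 44 mm across. Origin: centre of its underside.
Not all that is in view belongs to the job. There is more than one size of the stand; the job needs the largest.

How it is judged (in metres and radians):
On the way, in this order (a step that is already met when the one before it is completed fails the run):
1. the blade lies flat in the slot, home against the back stop (x of blade_tip in the frame of stand between 0.03 and 0.039 m and z of blade_tip in the frame of stand between 0.019 and 0.029 m and y of blade_tip in the frame of stand between -0.006 and 0.006 m and angle between the x axis of rest and the x axis of stand, either way round below 0.09 rad and angle between rest's own z axis and vertical below 0.08 rad), for 0.2 s.
2. the knob has been turned back to the click: the stud has dropped (all of step 1 and value of joint jaw above 0.006 m), for 0.2 s.
At the end, for the whole second after the job is handed in: The blade's tip is within 5 mm of the back stop and within 6 mm of the slot's middle, the blade flat on the bed (within 4.5 degrees) and in line with the slot (within 5 degrees), at rest, and the jaw presses on it with more than 4 N (all of step 1 and contact force between jaw and rest above 4 N and value of joint jaw above 0.01 m and linear speed of rest below 0.01 m/s); the robot touches nothing.
It fails at once if the goblet is moved by more than 25 mm or tipped (distance of goblet from where it was at the start of the episode above 0.025 m or angle between goblet's own z axis and vertical above 0.35 rad).
It fails at once if the mug is moved by more than 25 mm or tipped (distance of mug from where it was at the start of the episode above 0.025 m or angle between mug's own z axis and vertical above 0.35 rad).
It fails at once if the paint is moved by more than 25 mm or tipped (distance of paint from where it was at the start of the episode above 0.025 m or angle between paint's own z axis and vertical above 0.35 rad).
It also fails if it takes over 69 s, if anything falls off the work surface, if the arm or the gripper's body presses on something with over 40 N, if the wrist force passes 120 N, or if a joint passes its speed limit or range.

## Working session

There is one attempt and no reset: what is moved stays moved. The work goes in short steps, Python scripts to look and compute and a tool call to move; the robot and the scene stay as the last step left them, time stands still between calls to the robot, and variables do not carry over. Pictures are saved under pics/ and viewed, at most 10 in all, crops included, and the job is handed in when it is done.

Besides the shell and the picture viewer there is one more tool, called after ">>>" as name(argument=value, ...), one argument or row to a line, values as JSON. carry_out: Moves the arm, as the interface text tells. Its arguments: {"type":"object","properties":{"delta_pos":{"type":"array"},"twist":{"type":"array"},"jaw":{"type":"number"}},"required":["delta_pos","twist"]}

```bash
mkdir -p pics
cat > h.py <<'E'
import numpy as np, cv2, json
from cell import robot
def cap(n):
    c=robot.capture(n); f=200/np.tan(np.radians(c["vertical_fov"])/2)
    K=np.array([[f,0,c["cx"]],[0,f,c["cy"]],[0,0,1.]]); R=cv2.Rodrigues(np.array(c["rvec"],float))[0]
    return c["color"],K,R,np.array(c["tvec"],float).ravel()
def save(n,fn):
    img,K,R,t=cap(n); cv2.imwrite(f"pics/{fn}.png",img[:,:,::-1]); np.savez(f"{n}.npz",img=img,K=K,R=R,t=t)
def load(n): return np.load(n+".npz")
def at_z(n,uv,z):
    d=load(n); r=d["R"].T@np.linalg.inv(d["K"])@np.array([uv[0],uv[1],1.]); o=-d["R"].T@d["t"]
    return o+r*(z-o[2])/r[2]
def proj(n,p):
    d=load(n); q=d["K"]@(d["R"]@np.array(p,float)+d["t"]); return q[:2]/q[2]
E
python3 - <<'E'
from h import *
save("side","side0"); save("top","top0")
for n in("side","top"):
    d=load(n); print(n,-d["R"].T@d["t"],d["K"][0,0],d["K"][:2,2])
print(robot.sense())
E
```

```text
side [ 0.22411374 -0.81023808  0.82491766] 508.7727472854739 [317.99759921 197.00396045]
top [0.44138429 0.0667051  0.96529505] 389.523994908268 [316.35472437 200.86441394]
{'t': 0.1, 'q': array([ 7.08875241e+01,  6.67039395e+00,  8.26323946e+01, -9.87265422e-04,
        9.07568585e+01, -2.16504914e+00]), 'qd': array([-0.01749171, -0.07841211, -0.11123393, -0.00105804,  0.01859236,
        0.09842734]), 'tau': array([ 2.08402860e-03, -7.22886515e+01, -6.23863006e+01,  7.80259841e-02,
        2.27996043e-02, -6.75305478e-05]), 'tool_pos': array([0.19670129, 0.64550451, 0.21798541]), 'eef_rot': array([-1.79940358e+02, -1.26687387e-03,  1.63052560e+02]), 'force': array([-0.77256537,  0.57486527, -0.48631424]), 'ft_torque': array([0.04558944, 0.02960765, 0.00602615]), 'grip_force': 0.0, 'opening': 0.09286326311682822}
```

View pics/top0.png

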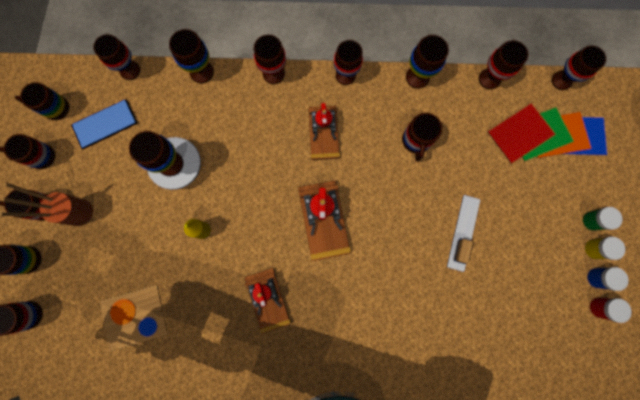

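View pics/side0.png

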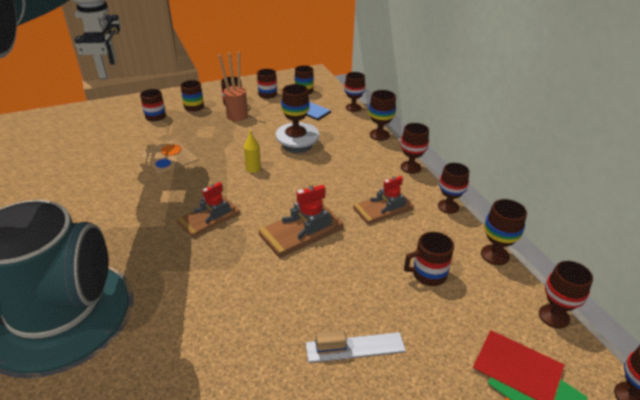

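Run:
```python
from h import *
def crop(n,u,v,w,h,s): return cv2.resize(load(n)["img"][v:v+h,u:u+w,::-1],None,fx=s,fy=s,interpolation=cv2.INTER_CUBIC)
a=crop("top",290,170,66,100,6); b=crop("top",434,180,66,100,6)
cv2.imwrite("pics/c1.png",np.hstack([a,b]))
cv2.imwrite("pics/c2.png",np.vstack([crop("side",250,175,110,80,5)[:,:],crop("side",300,325,110,40,5)]))
for p in [(323,215),(464,235)]: print(at_z("top",p,0.02))
```

```text
[0.55538028 0.0521984  0.02      ]
[ 0.51487757 -0.29056735  0.02      ]
```

View pics/c1.png

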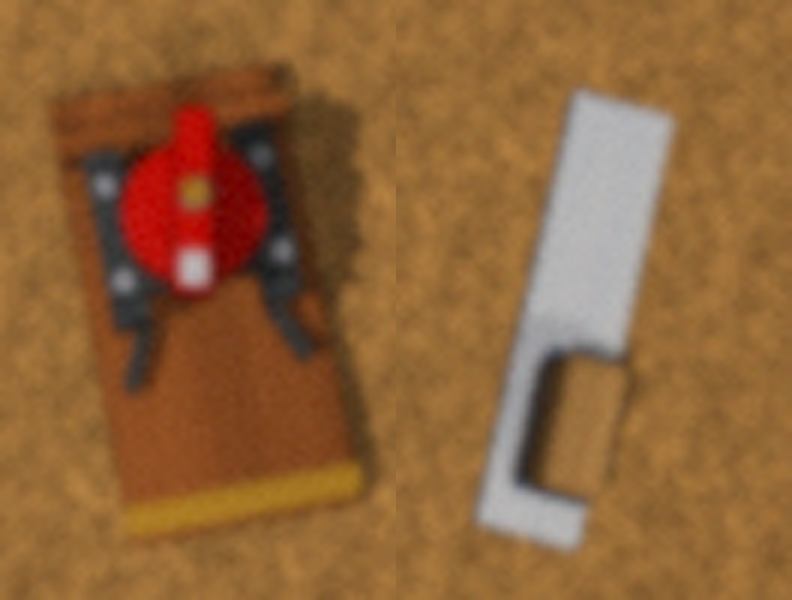

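View pics/c2.png

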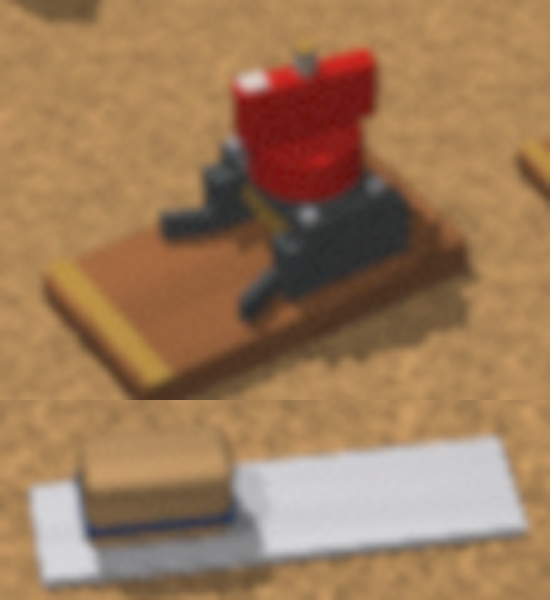

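```bash
cat > fit.py <<'E'
from h import *
from scipy.optimize import least_squares
T=lambda x,y,u0=290,v0=170,s=6:((x+.5)/s-.5+u0,(y+.5)/s-.5+v0)
def fit(cs,g):
    f=lambda p:np.concatenate([proj(n,[p[0]+np.cos(p[2])*q[0]-np.sin(p[2])*q[1],p[1]+np.sin(p[2])*q[0]+np.cos(p[2])*q[1],q[2]])-uv for n,uv,q in cs])
    r=least_squares(f,g,loss="soft_l1"); return r.x,r.fun.reshape(-1,2).round(1).tolist()
E
python3 - <<'E'
from fit import *
S=lambda x,y:((x+.5)/5-.5+250,(y+.5)/5-.5+175)
st=[("top",T(53,98),(.065,.048,.02)),("top",T(287,68),(.065,-.048,.02)),("top",T(128,538),(-.12,.048,.02)),("top",T(360,488),(-.12,-.048,.02)),("top",T(194,191),(0,0,.134))]
ss=[("side",S(48,275),(-.12,.048,.02)),("side",S(140,388),(-.12,-.048,.02)),("side",S(466,245),(.065,-.048,.02)),("side",S(304,50),(0,0,.134))]
B=lambda x,y:T(x-396,y,434,180); C=lambda x,y:((x+.5)/5-.5+300,(y-400+.5)/5-.5+325)
rt=[("top",B(575,90),(.14,.021,.006)),("top",B(675,118),(.14,-.021,.006)),("top",B(478,522),(-.045,.021,.006)),("top",B(575,552),(-.045,-.021,.006))]
rs=[("side",C(500,437),(.14,.021,.006)),("side",C(526,528),(.14,-.021,.006)),("side",C(30,487),(-.045,.021,.006)),("side",C(42,582),(-.045,-.021,.006))]
for nm,cs,g in[("st top",st,(.56,.05,0.1)),("st side",ss,(.56,.05,.1)),("st both",st+ss,(.56,.05,.1)),("r top",rt,(.5,-.29,-.2)),("r side",rs,(.5,-.29,-.2)),("r both",rt+rs,(.5,-.29,-.2))]:
    p,r=fit(cs,g); print(nm,p.round(4),np.degrees(p[2]).round(2),r)
a=at_z("top",T(193,285),.12);b=at_z("top",T(193,106),.12);print(a,b,np.degrees(np.arctan2(b[1]-a[1],b[0]-a[0])),np.linalg.norm(b-a))
for n,uv,z in[("goblet base/disc","",0)]:pass
print("disc",at_z("top",(172,164),.042),"paint",at_z("top",(195,229),.06),"mug top",at_z("top",(425,128),.095))
E
```

```text
st top [0.5723 0.0552 0.1895] 10.86 [[-0.0, -0.4], [-0.8, -1.6], [-0.4, 1.0], [0.3, 2.7], [0.8, -0.5]]
st side [0.569  0.0536 0.2051] 11.75 [[-2.2, -0.4], [-0.0, 0.8], [1.1, -0.2], [0.2, -0.4]]
st both [0.5712 0.0547 0.1904] 10.91 [[0.1, 0.1], [-0.6, -1.2], [-0.1, 1.5], [0.6, 3.1], [1.0, -0.0], [-1.5, -1.4], [0.1, -0.1], [1.7, -0.4], [0.9, -0.8]]
r top [ 0.4762 -0.2832 -0.2555] -14.64 [[0.1, -0.0], [-0.1, -0.1], [-0.4, 0.1], [0.3, -0.0]]
r side [ 0.4754 -0.285  -0.2542] -14.56 [[-0.2, 0.0], [0.4, 0.0], [-0.2, -0.0], [0.0, -0.1]]
r both [ 0.4758 -0.2842 -0.2546] -14.59 [[0.5, 0.2], [0.3, 0.1], [0.0, 0.3], [0.8, 0.1], [-0.2, -0.3], [0.4, -0.4], [-0.1, -0.4], [0.1, -0.5]]
[0.53867938 0.0563621  0.12      ] [0.60493687 0.05781777 0.12      ] 1.258572365695706 0.06627348504400525
disc [0.66876384 0.42274831 0.042     ] paint [0.51057853 0.34968406 0.06      ] mug top [ 0.75616813 -0.17995679  0.095     ]
```

Run:
```python
from fit import *
S=lambda x,y:((x+.5)/5-.5+250,(y+.5)/5-.5+175)
p,r=fit([("top",T(194,191),(0,0,.134)),("side",S(304,50),(0,0,.134))],(.57,.05,.19));print(p,r)
x,y=p[:2];a=np.radians(11.2)
def ov(n,u,v,w,h,s):
    im=cv2.resize(load(n)["img"][v:v+h,u:u+w,::-1],None,fx=s,fy=s,interpolation=cv2.INTER_CUBIC)
    def W(q): 
        uv=proj(n,[x+np.cos(a)*q[0]-np.sin(a)*q[1],y+np.sin(a)*q[0]+np.cos(a)*q[1],q[2]]);return tuple(int(k) for k in ((uv-[u,v]+.5)*s-.5))
    for X0,X1,Y,Z,c in[(-.12,.065,.048,.02,(255,255,0)),(-.025,.025,.038,.062,(0,255,0)),(-.035,.035,.023,.052,(255,0,255))]:
        q=np.array([W(k) for k in[(X0,Y,Z),(X1,Y,Z),(X1,-Y,Z),(X0,-Y,Z)]]);cv2.polylines(im,[q],True,c,1)
    cv2.circle(im,W((0,0,.134)),5,(255,255,255),1);return im
A=ov("top",290,170,66,100,6);B=ov("side",255,178,100,80,4)
B=cv2.copyMakeBorder(B,0,600-B.shape[0],0,0,0);cv2.imwrite("pics/ov.png",np.hstack([A,B]))
```

```text
[0.57019317 0.05623737 0.19      ] [[0.3, 0.4], [0.3, -1.1]]
```

View pics/ov.png

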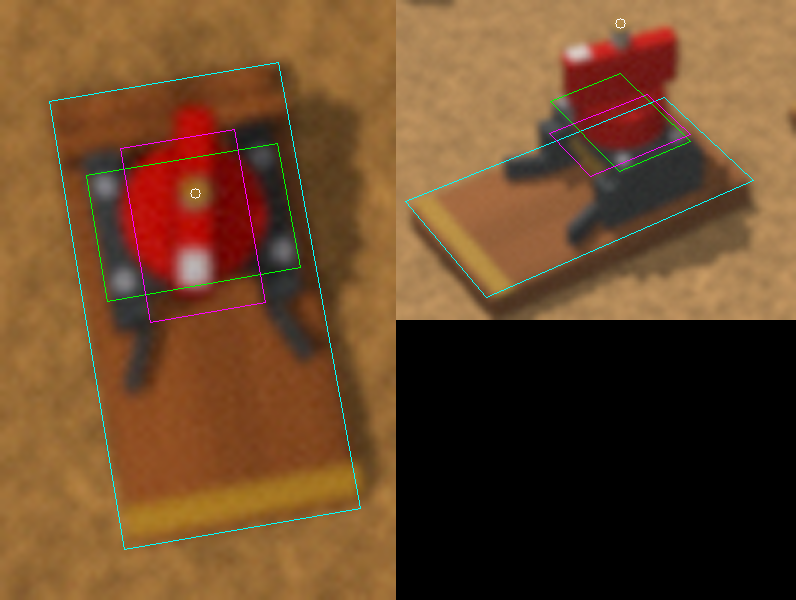

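```bash
cat >> h.py <<'E'
from scipy.spatial.transform import Rotation as Ro
def go(x,y,z,yaw):
    s=robot.sense(); R=Ro.from_euler("xyz",s["eef_rot"],degrees=True).as_matrix()
    d=R.T@(np.array([x,y,z])-s["tool_pos"])*100; w=-(yaw-s["eef_rot"][2]); w=np.radians((w+180)%360-180)
    print("d cm",d.round(2),"twist",w.round(4),"| t",round(s["t"],2),s["tool_pos"].round(4),s["eef_rot"].round(2),"F",s["force"].round(1),"M",s["ft_torque"].round(2),"op",round(s["opening"],4),"gf",round(s["grip_force"],1))
E
python3 -c "
from h import *
go(.40,.17,.25,75)"
```

```text
d cm [-33.31 -39.56  -3.16] twist 1.5368 | t 0.1 [0.1967 0.6455 0.218 ] [-179.94   -0.    163.05] F [-0.8  0.6 -0.5] M [0.05 0.03 0.01] op 0.0929 gf 0.0
```

>>> carry_out(
  delta_pos=[
    [-3.3, -4, -0.6],
    [-6.6, -8, -1.2],
    [-10, -12, -2],
    [-13.3, -16, -3],
    [-16.6, -20, -3.2],
    [-20, -24, -3.2],
    [-23.3, -28, -3.2],
    [-26.6, -32, -3.2],
    [-30, -36, -3.2],
    [-33.3, -39.5, -3.2],
  ],
  twist=[0.15, 0.3, 0.45, 0.6, 0.75, 0.9, 1.05, 1.2, 1.35, 1.5],
)

```text
t: 1.1
tool_pos: [0.3921, 0.1859, 0.2507]
eef_rot: [180.0, -0.0, 76.8]
force: [1.9, 0.3, 1.0]
opening: 0.0932
grip_force: 0.0
```

```bash
python3 -c "
from h import *
go(.4755,-.2835,.12,-14.6)"
```

```text
d cm [-43.79  18.85  13.06] twist 1.5948 | t 1.1 [0.3921 0.1859 0.2507] [ 1.7998e+02 -2.0000e-02  7.6780e+01] F [1.9 0.3 1. ] M [-0.02  0.06 -0.  ] op 0.0932 gf 0.0
```

>>> carry_out(
  delta_pos=[
    [-4.3, 1.8, 0.5],
    [-8.6, 3.6, 1],
    [-13, 5.4, 2],
    [-17.3, 7.2, 3],
    [-21.6, 9, 4],
    [-26, 10.8, 6],
    [-30.2, 12.8, 8],
    [-34.5, 14.8, 10],
    [-38.5, 17, 12],
    [-42.2, 18.6, 13],
  ],
  twist=[0.15, 0.3, 0.45, 0.6, 0.75, 0.9, 1.05, 1.2, 1.4, 1.595],
)

```text
t: 2.1
tool_pos: [0.4788, -0.2669, 0.1186]
eef_rot: [-180.0, 0.1, -9.2]
force: [0.6, 1.0, -0.0]
opening: 0.0929
grip_force: 0.0
```

>>> carry_out(
  delta_pos=[
    [0, 0, 0],
    [0, 0, 0],
    [0, 0, 0],
  ],
  twist=[0, 0, 0],
)

```text
t: 2.4
tool_pos: [0.4792, -0.2644, 0.1209]
eef_rot: [-180.0, -0.0, -8.7]
force: [0.8, -0.4, 0.7]
opening: 0.093
grip_force: 0.0
```

```bash
python3 -c "
from h import *
go(.4757,-.2838,.012,-14.6)"
```

```text
d cm [-0.05  1.97 10.89] twist 0.1023 | t 2.4 [ 0.4792 -0.2644  0.1209] [-1.80e+02 -1.00e-02 -8.74e+00] F [ 0.8 -0.4  0.7] M [-0.03  0.19  0.04] op 0.093 gf 0.0
```

>>> carry_out(
  delta_pos=[
    [0, 1, 0],
    [0, 1.97, 1],
    [0, 1.97, 3],
    [-0.05, 1.97, 5],
    [-0.05, 1.97, 7],
    [-0.05, 1.97, 9],
    [-0.05, 1.97, 10.3],
    [-0.05, 1.97, 10.8],
    [-0.05, 1.97, 10.8],
  ],
  twist=[0.1023, 0.1023, 0.1023, 0.1023, 0.1023, 0.1023, 0.1023, 0.1023, 0.1023],
)

```text
t: 3.3
tool_pos: [0.4756, -0.2842, 0.0124]
eef_rot: [-180.0, 0.0, -14.6]
force: [-0.9, 0.9, -0.5]
opening: 0.0925
grip_force: 0.0
```

>>> carry_out(
  delta_pos=[
    [0, 0, 0],
    [0, 0, 0],
    [0, 0, 0],
    [0, 0, 0],
    [0, 0, 0],
    [0, 0, 0],
    [0, 0, 0],
    [0, 0, 0],
  ],
  twist=[0, 0, 0, 0, 0, 0, 0, 0],
  jaw=1,
)

```text
t: 4.1
tool_pos: [0.4757, -0.2844, 0.0126]
eef_rot: [-180.0, 0.0, -14.7]
force: [-0.1, 0.8, 0.3]
opening: 0.0334
grip_force: 0.0
```

>>> carry_out(
  delta_pos=[
    [0, 0, 0],
    [0, 0, 0],
    [0, 0, 0],
    [0, 0, 0],
    [0, 0, 0],
    [0, 0, 0],
  ],
  twist=[0, 0, 0, 0, 0, 0],
)

```text
t: 4.7
tool_pos: [0.4757, -0.2844, 0.0126]
eef_rot: [180.0, 0.0, -14.7]
force: [-0.2, -0.9, 0.3]
opening: 0.0258
grip_force: 30.0
```

>>> carry_out(
  delta_pos=[
    [0, 0, -0.5],
    [0, 0, -1.5],
    [0, 0, -3],
    [0, 0, -5],
    [0, 0, -7],
    [0, 0, -8],
    [0, 0, -8],
    [0, 0, -8],
  ],
  twist=[0, 0, 0, 0, 0, 0, 0, 0],
)

```text
t: 5.5
tool_pos: [0.4756, -0.2843, 0.0923]
eef_rot: [-180.0, 0.0, -14.7]
force: [-0.5, -0.3, -1.6]
opening: 0.0257
grip_force: 30.0
```

Run:
```python
from h import *
save("side","s2");save("top","t2")
a=load("top")["img"][170:290,420:520,::-1];b=load("side")["img"][270:370,290:420,::-1]
A=cv2.resize(a,None,fx=4,fy=4,interpolation=2);B=cv2.resize(b,None,fx=3,fy=3,interpolation=2)
B=cv2.copyMakeBorder(B,0,180,0,0,0);cv2.imwrite("pics/g.png",np.hstack([A,B]))
# stand-frame stage: tip 40 mm short of flares: rest origin at stand x=-105-130
a=np.radians(11.0)
for d in(-.24,-.105): go(.5715+d*np.cos(a),.0547+d*np.sin(a),.0926,11)
```

```text
d cm [-20.92 -24.81  -0.06] twist -0.4485 | t 5.6 [ 0.4753 -0.2842  0.0917] [-1.7998e+02  7.0000e-02 -1.4700e+01] F [-1.1  0.2 -1.9] M [ 0.02  0.24 -0.02] op 0.0258 gf 30.0
d cm [ -8.76 -30.67  -0.07] twist -0.4485 | t 5.6 [ 0.4753 -0.2842  0.0917] [-1.7998e+02  7.0000e-02 -1.4700e+01] F [-1.1  0.2 -1.9] M [ 0.02  0.24 -0.02] op 0.0258 gf 30.0
```

View pics/g.png

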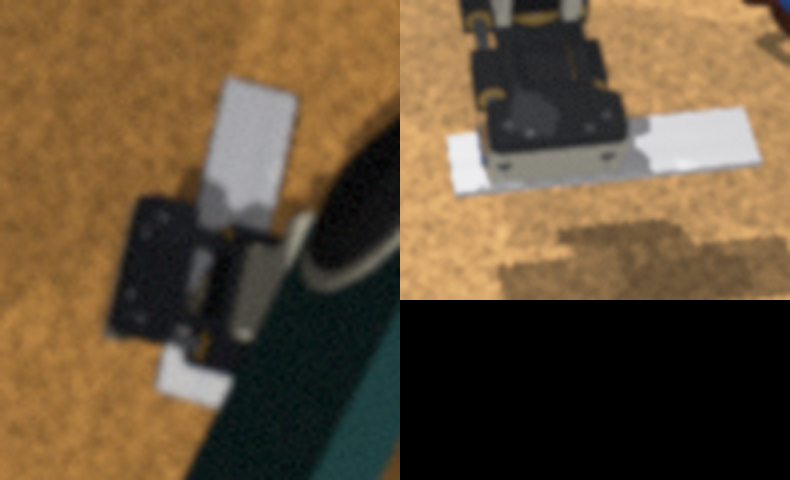

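Run:
```python
from fit import *
cs=[((743,108),(.14,.021,.006)),((761,162),(.14,-.021,.006)),((448,135),(-.045,.021,.006)),((456,194),(-.045,-.021,.006))]
uv=np.array([((x-400+.5)/3-.5+290,(y+.5)/3-.5+270) for (x,y),_ in cs]); P=np.array([c[1] for c in cs])
f=lambda p:np.concatenate([proj("side",Ro.from_euler("ZYX",[p[3],p[4],0]).apply(q)+p[:3]) for q in P])-uv.ravel()
r=least_squares(lambda p:np.r_[f(p),(p[1]+.285)*1000],[.4757,-.2845,.08,-.255,0]);print(r.x.round(4),np.degrees(r.x[3:]),r.fun.round(1))
```

```text
[ 0.4757 -0.285   0.0796 -0.2449  0.0187] [-14.03145165   1.0738327 ] [-0.1 -0.   0.3  0.1 -0.2  0.3  0.1 -0.3  0. ]
```

Run:
```python
from h import *
a=np.radians(11.0);d=-.215
go(.5715+d*np.cos(a),.0547+d*np.sin(a),.0926,11)
```

```text
d cm [-18.67 -25.9   -0.06] twist -0.4485 | t 5.6 [ 0.4753 -0.2842  0.0917] [-1.7998e+02  7.0000e-02 -1.4700e+01] F [-1.1  0.2 -1.9] M [ 0.02  0.24 -0.02] op 0.0258 gf 30.0
```

>>> carry_out(
  delta_pos=[
    [-1.5, -1.5, 0],
    [-4, -4, 0],
    [-7, -7.5, 0],
    [-10, -11, 0],
    [-13, -14.5, 0],
    [-15.5, -18, 0],
    [-17.5, -21.5, 0],
    [-18.7, -24.5, 0],
    [-18.7, -25.9, 0],
    [-18.7, -25.9, 0],
  ],
  twist=[-0.04, -0.09, -0.14, -0.19, -0.24, -0.3, -0.36, -0.42, -0.4485, -0.4485],
)

```text
t: 6.6
tool_pos: [0.3603, 0.0149, 0.0921]
eef_rot: [-180.0, 0.0, 11.2]
force: [-0.8, -0.6, -2.4]
opening: 0.0261
grip_force: 30.0
```

>>> carry_out(
  delta_pos=[
    [0, 0, 0],
    [0, 0, 0],
    [0, 0, 0],
  ],
  twist=[0, 0, 0],
)

```text
t: 6.9
tool_pos: [0.3605, 0.0128, 0.0924]
eef_rot: [-180.0, 0.0, 10.9]
force: [0.4, -0.8, -2.4]
opening: 0.0258
grip_force: 30.0
```

Run:
```python
from h import *
a=np.radians(11.0);d=-.215
go(.5715+d*np.cos(a),.0547+d*np.sin(a),.0376,11)
```

```text
d cm [ 0.02 -0.09  5.48] twist -0.0018 | t 6.9 [0.3605 0.0128 0.0924] [-1.80e+02  3.00e-02  1.09e+01] F [ 0.4 -0.8 -2.4] M [-0.05  0.21  0.03] op 0.0258 gf 30.0
```

>>> carry_out(
  delta_pos=[
    [0, -0.09, 1],
    [0, -0.09, 2.5],
    [0, -0.09, 4],
    [0, -0.09, 5],
    [0, -0.09, 5.4],
    [0, -0.09, 5.4],
    [0, -0.09, 5.4],
  ],
  twist=[0, 0, 0, 0, 0, 0, 0],
)

```text
t: 7.6
tool_pos: [0.3606, 0.0144, 0.039]
eef_rot: [180.0, -0.0, 11.0]
force: [-0.2, 1.3, -3.0]
opening: 0.026
grip_force: 30.0
```

Run:
```python
from h import *
save("side","s3");save("top","t3")
a=load("top")["img"][170:290,280:380,::-1];b=load("side")["img"][170:290,200:360,::-1]
A=cv2.resize(a,None,fx=4,fy=4,interpolation=2);B=cv2.resize(b,None,fx=2.5,fy=2.5,interpolation=2)
B=cv2.copyMakeBorder(B,0,180,0,0,0);cv2.imwrite("pics/g2.png",np.hstack([A,B]))
go(.5,.05,.0376,11)
```

```text
d cm [14.35 -0.83  0.17] twist 0.0001 | t 7.7 [0.3607 0.0144 0.0392] [ 1.7999e+02 -5.0000e-02  1.1000e+01] F [-0.5 -0.7 -2.4] M [-0.06  0.23 -0.  ] op 0.026 gf 30.0
```

View pics/g2.png

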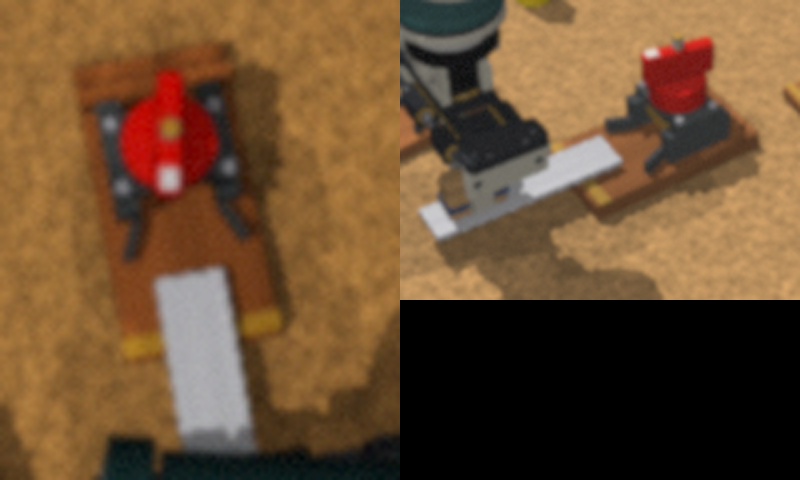

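>>> carry_out(
  delta_pos=[
    [0.6, 0, 0.1],
    [1.3, 0, 0.1],
    [2, 0, 0.1],
    [2.7, 0, 0.1],
    [3.4, 0, 0.1],
    [4, 0, 0.1],
    [4.6, 0, 0.1],
    [5.2, 0, 0.1],
    [5.8, 0, 0.1],
    [6, 0, 0.1],
  ],
  twist=[0, 0, 0, 0, 0, 0, 0, 0, 0, 0],
)

```text
t: 8.7
tool_pos: [0.4198, 0.026, 0.0377]
eef_rot: [-180.0, 0.0, 11.0]
force: [0.7, 0.2, -2.6]
opening: 0.0258
grip_force: 30.0
```

>>> carry_out(
  delta_pos=[
    [0.4, 0, 0],
    [0.8, 0, 0],
    [1.2, 0, 0],
    [1.6, 0, 0],
    [2, 0, 0],
    [2, 0, 0],
  ],
  twist=[0, 0, 0, 0, 0, 0],
)

```text
t: 9.3
tool_pos: [0.4393, 0.0297, 0.0376]
eef_rot: [180.0, 0.0, 11.0]
force: [0.1, 0.7, -2.4]
opening: 0.0255
grip_force: 30.0
```

Run:
```python
from h import *
go(.4684,.0347,.0336,11)
```

```text
d cm [2.95 0.07 0.4 ] twist 0.0001 | t 9.3 [0.4393 0.0297 0.0376] [1.8e+02 1.0e-02 1.1e+01] F [ 0.1  0.7 -2.4] M [-0.05  0.21  0.02] op 0.0255 gf 30.0
```

>>> carry_out(
  delta_pos=[
    [0.5, 0.03, 0],
    [1, 0.05, 0],
    [1.5, 0.05, 0],
    [2, 0.05, 0.1],
    [2.2, 0.05, 0.2],
    [2.2, 0.05, 0.3],
    [2.2, 0.05, 0.3],
  ],
  twist=[0, 0, 0, 0, 0, 0, 0],
)

```text
t: 10.0
tool_pos: [0.4604, 0.0334, 0.0344]
eef_rot: [-180.0, 0.0, 11.0]
force: [0.0, 0.6, -2.6]
opening: 0.0258
grip_force: 30.0
```

>>> carry_out(
  delta_pos=[
    [0.2, 0, 0.05],
    [0.4, 0, 0.1],
    [0.5, 0, 0.1],
    [0.5, 0, 0.1],
  ],
  twist=[0, 0, 0, 0],
)

```text
t: 10.4
tool_pos: [0.4656, 0.0344, 0.0337]
eef_rot: [180.0, 0.0, 11.0]
force: [-0.6, 0.4, -2.7]
opening: 0.0257
grip_force: 30.0
```

>>> carry_out(
  delta_pos=[
    [0.1, 0, 0],
    [0.2, 0, 0],
    [0.3, 0, 0],
    [0.3, 0, 0],
  ],
  twist=[0, 0, 0, 0],
)

```text
t: 10.8
tool_pos: [0.4672, 0.0346, 0.0333]
eef_rot: [180.0, 0.2, 11.0]
force: [-13.5, -4.5, 4.8]
opening: 0.026
grip_force: 30.0
```

>>> carry_out(
  delta_pos=[
    [-0.05, 0, 0.05],
    [-0.1, 0, 0.08],
    [-0.1, 0, 0.08],
  ],
  twist=[0, 0, 0],
)

```text
t: 11.1
tool_pos: [0.4671, 0.0346, 0.0326]
eef_rot: [180.0, 0.1, 11.0]
force: [-3.6, -1.8, -2.1]
opening: 0.0257
grip_force: 30.0
```

>>> carry_out(
  delta_pos=[
    [0, 0, 0],
    [0, 0, 0],
    [0, 0, 0],
    [0, 0, 0],
    [0, 0, 0],
    [0, 0, 0],
    [0, 0, 0],
  ],
  twist=[0, 0, 0, 0, 0, 0, 0],
  jaw=0.3,
)

```text
t: 11.8
tool_pos: [0.4675, 0.0347, 0.0329]
eef_rot: [180.0, -0.0, 11.0]
force: [-0.1, 0.7, -0.4]
opening: 0.0648
grip_force: 0.0
```

>>> carry_out(
  delta_pos=[
    [0, 0, -1],
    [0, 0, -3],
    [0, 0, -6],
    [0, 0, -10],
    [0, 0, -13],
    [0, 0, -15],
    [0, 0, -15],
    [0, 0, -15],
  ],
  twist=[0, 0, 0, 0, 0, 0, 0, 0],
)

```text
t: 12.6
tool_pos: [0.4674, 0.0347, 0.183]
eef_rot: [180.0, -0.0, 11.0]
force: [0.3, -0.3, -0.4]
opening: 0.0649
grip_force: 0.0
```

Run:
```python
from h import *
save("side","s4");save("top","t4")
b=load("side")["img"][165:265,220:360,::-1];a=load("top")["img"][170:280,280:380,::-1]
A=cv2.resize(a,None,fx=3,fy=3,interpolation=2);B=cv2.resize(b,None,fx=3.5,fy=3.5,interpolation=2)
A=cv2.copyMakeBorder(A,0,20,0,0,0)
cv2.imwrite("pics/g3.png",np.hstack([A,B]))
go(.5715,.0547,.1825,1.3)
```

```text
d cm [10.63  0.03 -0.08] twist 0.1693 | t 12.7 [0.467  0.0347 0.1818] [-1.7999e+02  8.0000e-02  1.1000e+01] F [ 0.1 -0.2 -0.3] M [-0.05  0.15  0.01] op 0.065 gf 0.0
```

View pics/g3.png

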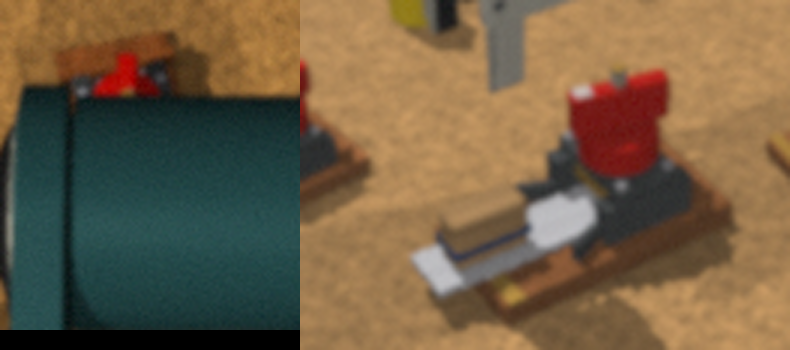

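>>> carry_out(
  delta_pos=[
    [1, 0, 0],
    [3, 0, 0],
    [5.5, 0, 0],
    [8, 0, 0],
    [9.8, 0, 0],
    [10.55, 0.03, 0],
    [10.55, 0.03, 0],
    [10.55, 0.03, 0],
  ],
  twist=[0.02, 0.05, 0.1, 0.14, 0.17, 0.17, 0.17, 0.17],
)

```text
t: 13.5
tool_pos: [0.5707, 0.0545, 0.1824]
eef_rot: [180.0, 0.0, 1.3]
force: [0.0, -0.3, -0.0]
opening: 0.0654
grip_force: 0.0
```

Run:
```python
from h import *
go(.5707,.0547,.092,1.3); print(robot.sense()["q"].round(1))
```

```text
d cm [ 0.01 -0.02  9.04] twist -0.0002 | t 13.5 [0.5707 0.0545 0.1824] [1.80e+02 5.00e-02 1.29e+00] F [ 0.  -0.3 -0. ] M [-0.03  0.11 -0.01] op 0.0654 gf 0.0
[ 2.9 -5.3 98.  -0.  87.3 91.6]
```

>>> carry_out(
  delta_pos=[
    [0, 0, 1],
    [0, 0, 3],
    [0, 0, 5],
    [0, 0, 7],
    [0, 0, 8.5],
    [0, 0, 9],
    [0, 0, 9],
    [0, 0, 9],
  ],
  twist=[0, 0, 0, 0, 0, 0, 0, 0],
)

```text
t: 14.3
tool_pos: [0.5714, 0.0545, 0.0937]
eef_rot: [-180.0, -0.1, 1.3]
force: [1.2, 0.4, 0.1]
opening: 0.0653
grip_force: 0.0
```

>>> carry_out(
  delta_pos=[
    [0, 0, 0],
    [0, 0, 0],
    [0, 0, 0],
    [0, 0, 0],
    [0, 0, 0],
    [0, 0, 0],
    [0, 0, 0],
    [0, 0, 0],
    [0, 0, 0],
    [0, 0, 0],
  ],
  twist=[0, 0, 0, 0, 0, 0, 0, 0, 0, 0],
  jaw=1,
)

```text
t: 15.3
tool_pos: [0.571, 0.0553, 0.0929]
eef_rot: [-179.9, -0.0, 1.3]
force: [-0.5, 6.6, 0.1]
opening: 0.0159
grip_force: 30.0
```

Run:
```python
from h import *
go(.5707,.0547,.092,1.3)
```

```text
d cm [-0.04  0.06  0.09] twist -0.0004 | t 15.3 [0.571  0.0553 0.0929] [-179.92   -0.      1.28] F [-0.5  6.6  0.1] M [ 1.02  0.16 -0.05] op 0.0159 gf 30.0
```

>>> carry_out(
  delta_pos=[
    [0, -0.06, 0],
    [0, -0.06, 0],
    [0, -0.06, 0],
    [0, -0.06, 0],
    [0, -0.06, 0],
    [0, -0.06, 0],
  ],
  twist=[-0.1, -0.2, -0.3, -0.4, -0.5, -0.52],
)

```text
t: 15.9
tool_pos: [0.571, 0.0556, 0.0929]
eef_rot: [-180.0, -0.0, 31.2]
force: [-0.1, 3.7, 0.4]
opening: 0.0158
grip_force: 30.0
```

```bash
python3 -c "
from h import *
go(.571,.0555,.092,73.5)"
```

```text
d cm [-0.01  0.    0.09] twist -0.7383 | t 15.9 [0.571  0.0556 0.0929] [-1.7996e+02 -2.0000e-02  3.1200e+01] F [-0.1  3.7  0.4] M [ 0.72  0.19 -0.07] op 0.0158 gf 30.0
```

>>> carry_out(
  delta_pos=[
    [0, 0, 0],
    [0, 0, 0],
  ],
  twist=[-0.12, -0.12],
)

```text
t: 16.1
tool_pos: [0.571, 0.0556, 0.0929]
eef_rot: [-180.0, -0.0, 38.0]
force: [0.3, 4.8, 1.5]
opening: 0.0161
grip_force: 30.0
```

```bash
python3 -c "
from h import *
go(.571,.0555,.092,73.5)"
```

```text
d cm [-0.01  0.01  0.09] twist -0.6188 | t 16.1 [0.571  0.0556 0.0929] [-1.7996e+02 -3.0000e-02  3.8040e+01] F [0.3 4.8 1.5] M [0.87 0.22 0.07] op 0.0161 gf 30.0
```

>>> carry_out(
  delta_pos=[
    [0, 0, 0],
    [0, 0, 0],
  ],
  twist=[-0.12, -0.12],
)

```text
t: 16.3
tool_pos: [0.571, 0.0556, 0.0929]
eef_rot: [-180.0, -0.0, 44.9]
force: [-1.4, 4.9, 0.6]
opening: 0.016
grip_force: 30.0
```

```bash
python3 -c "
from h import *
go(.571,.0555,.092,73.5); save('side','s5')
im=load('side')['img'][165:225,270:350,::-1]; cv2.imwrite('pics/g4.png',cv2.resize(im,None,fx=6,fy=6,interpolation=2))"
```

```text
d cm [-0.01  0.01  0.09] twist -0.499 | t 16.3 [0.571  0.0556 0.0929] [-1.7996e+02 -3.0000e-02  4.4910e+01] F [-1.4  4.9  0.6] M [0.78 0.33 0.08] op 0.016 gf 30.0
```

View pics/g4.png

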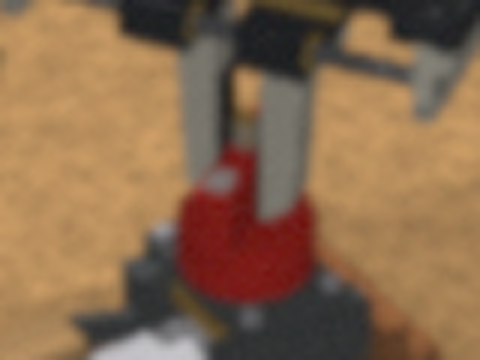

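```bash
cat > st.py <<'E'
from h import *
go(.571,.0555,.092,73.5); save('side','sx')
print([tuple(int(v) for v in p) for p in load('side')['img'][179:194,310:312].mean(1)]) 
print(proj('side',[.5707,.0555,.134]),proj('side',[.5707,.0555,.1255]))
E
python3 st.py
```

```text
d cm [-0.01  0.01  0.09] twist -0.502 | t 16.35 [0.571  0.0556 0.0929] [-1.7997e+02 -3.0000e-02  4.4740e+01] F [-0.6  6.   1. ] M [0.77 0.24 0.06] op 0.0159 gf 30.0
[(186, 143, 93), (182, 139, 91), (174, 135, 88), (158, 120, 77), (130, 100, 60), (108, 86, 49), (104, 87, 62), (103, 91, 75), (102, 92, 78), (102, 88, 74), (107, 75, 64), (110, 50, 45), (114, 35, 31), (113, 25, 22), (113, 33, 31)]
[310.98991304 183.608577  ] [310.97568836 186.59137556]
```

>>> carry_out(
  delta_pos=[
    [0, 0, 0],
    [0, 0, 0],
  ],
  twist=[-0.12, -0.12],
)

```text
t: 16.6
tool_pos: [0.571, 0.0556, 0.0929]
eef_rot: [-180.0, -0.0, 51.8]
force: [-0.2, 5.3, 0.8]
opening: 0.0156
grip_force: 30.0
```

```bash
python3 st.py
```

```text
d cm [-0.01  0.01  0.09] twist -0.379 | t 16.6 [0.571  0.0556 0.0929] [-1.7996e+02 -3.0000e-02  5.1790e+01] F [-0.2  5.3  0.8] M [0.91 0.27 0.04] op 0.0156 gf 30.0
[(189, 143, 94), (183, 136, 89), (176, 123, 80), (161, 105, 67), (135, 92, 55), (113, 85, 52), (104, 86, 61), (103, 92, 75), (101, 90, 78), (104, 89, 76), (108, 75, 64), (111, 50, 45), (115, 30, 27), (116, 30, 28), (115, 43, 41)]
[310.98991304 183.608577  ] [310.97568836 186.59137556]
```

>>> carry_out(
  delta_pos=[
    [0, 0, 0],
    [0, 0, 0],
  ],
  twist=[-0.12, -0.12],
)

```text
t: 16.85
tool_pos: [0.571, 0.0557, 0.0929]
eef_rot: [-180.0, -0.0, 58.7]
force: [-1.2, 6.5, 1.3]
opening: 0.0158
grip_force: 30.0
```

```bash
python3 st.py
```

```text
d cm [-0.02  0.02  0.09] twist -0.2589 | t 16.85 [0.571  0.0557 0.0929] [-1.7996e+02 -4.0000e-02  5.8670e+01] F [-1.2  6.5  1.3] M [0.96 0.34 0.18] op 0.0158 gf 30.0
[(192, 144, 93), (185, 121, 79), (184, 88, 59), (183, 67, 47), (163, 67, 42), (131, 77, 46), (112, 85, 52), (108, 91, 68), (104, 90, 76), (105, 91, 77), (106, 75, 67), (111, 51, 47), (114, 32, 29), (114, 34, 31), (116, 61, 59)]
[310.98991304 183.608577  ] [310.97568836 186.59137556]
```

>>> carry_out(
  delta_pos=[
    [0, 0, 0],
    [0, 0, 0],
  ],
  twist=[-0.12, -0.12],
)

```text
t: 17.1
tool_pos: [0.5709, 0.0557, 0.0929]
eef_rot: [-180.0, -0.0, 65.5]
force: [-2.3, 4.9, 0.6]
opening: 0.0159
grip_force: 30.0
```

```bash
python3 st.py
```

```text
d cm [-0.01  0.01  0.09] twist -0.139 | t 17.1 [0.5709 0.0557 0.0929] [-1.7997e+02 -4.0000e-02  6.5540e+01] F [-2.3  4.9  0.6] M [0.94 0.38 0.04] op 0.0159 gf 30.0
[(194, 142, 92), (194, 112, 73), (195, 67, 46), (194, 40, 31), (194, 36, 32), (187, 39, 30), (159, 45, 29), (120, 64, 36), (106, 78, 48), (105, 85, 60), (108, 78, 63), (112, 56, 48), (115, 35, 30), (114, 35, 33), (117, 64, 61)]
[310.98991304 183.608577  ] [310.97568836 186.59137556]
```

>>> carry_out(
  delta_pos=[
    [0, 0, 0],
    [0, 0, 0],
  ],
  twist=[-0.12, -0.12],
)

```text
t: 17.35
tool_pos: [0.5709, 0.0557, 0.0929]
eef_rot: [-180.0, -0.0, 72.4]
force: [-2.0, 5.5, 0.9]
opening: 0.0158
grip_force: 30.0
```

```bash
python3 st.py
```

```text
d cm [-0.02  0.01  0.09] twist -0.019 | t 17.35 [0.5709 0.0557 0.0929] [-1.7996e+02 -5.0000e-02  7.2410e+01] F [-2.   5.5  0.9] M [0.96 0.39 0.06] op 0.0158 gf 30.0
[(194, 142, 91), (193, 113, 74), (192, 65, 46), (191, 41, 33), (191, 38, 32), (185, 40, 31), (165, 55, 34), (132, 73, 42), (112, 82, 49), (107, 85, 60), (107, 77, 62), (110, 56, 49), (113, 34, 30), (115, 36, 34), (117, 63, 60)]
[310.98991304 183.608577  ] [310.97568836 186.59137556]
```

>>> carry_out(
  delta_pos=[
    [0, 0, 0],
    [0, 0, 0],
    [0, 0, 0],
    [0, 0, 0],
    [0, 0, 0],
    [0, 0, 0],
    [0, 0, 0],
    [0, 0, 0],
    [0, 0, 0],
    [0, 0, 0],
  ],
  twist=[0.05, 0.17, 0.29, 0.41, 0.53, 0.65, 0.77, 0.89, 1.01, 1.13],
)

```text
t: 18.4
tool_pos: [0.5711, 0.0555, 0.0929]
eef_rot: [-180.0, -0.0, 7.1]
force: [-1.2, 4.2, 1.0]
opening: 0.0159
grip_force: 30.0
```

>>> carry_out(
  delta_pos=[
    [0, 0, 0],
    [0, 0, 0],
    [0, 0, 0],
    [0, 0, 0],
    [0, 0, 0],
    [0, 0, 0],
  ],
  twist=[0.1, 0.2, 0.3, 0.4, 0.5, 0.5],
)

```text
t: 19.0
tool_pos: [0.571, 0.0553, 0.0929]
eef_rot: [-180.0, 0.0, -21.3]
force: [-0.8, 2.8, 1.9]
opening: 0.016
grip_force: 30.0
```

```bash
python3 -c "
from h import *
go(.571,.0555,.092,-53)"
```

```text
d cm [-0.01 -0.02  0.09] twist 0.5531 | t 19.0 [0.571  0.0553 0.0929] [-1.7999e+02  1.0000e-02 -2.1310e+01] F [-0.8  2.8  1.9] M [ 0.48  0.39 -0.01] op 0.016 gf 30.0
```

>>> carry_out(
  delta_pos=[
    [0, 0, 0],
    [0, 0, 0],
    [0, 0, 0],
    [0, 0, 0],
  ],
  twist=[0.1, 0.2, 0.3, 0.3],
)

```text
t: 19.4
tool_pos: [0.5709, 0.0552, 0.093]
eef_rot: [180.0, 0.0, -38.3]
force: [-3.9, 1.8, 3.7]
opening: 0.0158
grip_force: 30.0
```

```bash
python3 -c "
from h import *
go(.571,.0555,.092,-53)"
```

```text
d cm [-0.02 -0.03  0.1 ] twist 0.2567 | t 19.4 [0.5709 0.0552 0.093 ] [ 1.7999e+02  1.0000e-02 -3.8290e+01] F [-3.9  1.8  3.7] M [ 0.38  0.77 -0.22] op 0.0158 gf 30.0
```

>>> carry_out(
  delta_pos=[
    [0, 0, 0],
    [0, 0, 0],
    [0, 0, 0],
  ],
  twist=[0.08, 0.14, 0.14],
)

```text
t: 19.7
tool_pos: [0.5709, 0.0552, 0.093]
eef_rot: [180.0, 0.0, -46.2]
force: [-5.0, 3.1, 3.3]
opening: 0.0156
grip_force: 30.0
```

```bash
python3 -c "
from h import *
go(.571,.0555,.092,-53)"
```

```text
d cm [-0.01 -0.03  0.1 ] twist 0.1195 | t 19.7 [0.5709 0.0552 0.093 ] [ 1.7998e+02  2.0000e-02 -4.6150e+01] F [-5.   3.1  3.3] M [0.43 0.92 0.05] op 0.0156 gf 30.0
```

>>> carry_out(
  delta_pos=[
    [0, 0, 0],
    [0, 0, 0],
    [0, 0, 0],
    [0, 0, 0],
  ],
  twist=[0.06, 0.1, 0.12, 0.12],
)

```text
t: 20.1
tool_pos: [0.5708, 0.0553, 0.093]
eef_rot: [180.0, 0.0, -52.9]
force: [-5.3, 2.4, 4.2]
opening: 0.0158
grip_force: 30.0
```

```bash
python3 -c "
from h import *
go(.571,.0555,.092,-53)"
```

```text
d cm [-0.01 -0.03  0.1 ] twist 0.001 | t 20.1 [0.5708 0.0553 0.093 ] [ 1.7998e+02  2.0000e-02 -5.2940e+01] F [-5.3  2.4  4.2] M [0.46 0.97 0.26] op 0.0158 gf 30.0
```

>>> carry_out(
  delta_pos=[
    [0, 0, 0],
    [0, 0, 0],
    [0, 0, 0],
    [0, 0, 0],
    [0, 0, 0],
    [0, 0, 0],
    [0, 0, 0],
  ],
  twist=[0, 0, 0, 0, 0, 0, 0],
  jaw=0.4,
)

```text
t: 20.8
tool_pos: [0.5711, 0.0551, 0.0929]
eef_rot: [-180.0, -0.0, -53.2]
force: [0.3, -0.9, 0.2]
opening: 0.0554
grip_force: 0.0
```

>>> carry_out(
  delta_pos=[
    [0, 0, -1],
    [0, 0, -3],
    [0, 0, -6],
    [0, 0, -9],
    [0, 0, -12],
    [0, 0, -14],
    [0, 0, -14],
  ],
  twist=[0, 0, 0, 0, 0, 0, 0],
)

```text
t: 21.5
tool_pos: [0.5719, 0.0552, 0.2369]
eef_rot: [-179.8, -0.2, -53.2]
force: [-0.0, 0.2, -0.6]
opening: 0.0559
grip_force: 0.0
```

>>> carry_out(
  delta_pos=[
    [0, 4, 0],
    [0, 8, 0],
    [0, 12, 0],
    [0, 16, 0],
    [0, 20, 0],
    [0, 20, 0],
    [0, 20, 0],
  ],
  twist=[0, 0, 0, 0, 0, 0, 0],
)

```text
t: 22.2
tool_pos: [0.4107, -0.065, 0.2328]
eef_rot: [-180.0, -0.0, -53.3]
force: [-0.9, 0.5, 0.3]
opening: 0.0559
grip_force: 0.0
```

Run:
```python
from h import *
save("side","s6");save("top","t6")
b=load("side")["img"][165:265,220:360,::-1];a=load("top")["img"][170:290,280:380,::-1]
A=cv2.resize(a,None,fx=3,fy=3,interpolation=2);B=cv2.resize(b,None,fx=3.5,fy=3.5,interpolation=2)
B=cv2.copyMakeBorder(B,0,10,0,0,0)
cv2.imwrite("pics/g5.png",np.hstack([A,B]))
for z in(.134,.1255,.123): print(proj("side",[.5707,.0555,z])*1)
print([tuple(int(v) for v in p) for p in load('side')['img'][179:194,310:312].mean(1)])
go(.5,0,.3,-53)
```

```text
[310.98991304 183.608577  ]
[310.97568836 186.59137556]
[310.97152893 187.46357365]
[(186, 142, 92), (179, 138, 90), (176, 135, 87), (177, 135, 87), (174, 135, 87), (170, 131, 85), (174, 133, 85), (182, 137, 81), (186, 139, 74), (174, 130, 70), (164, 104, 67), (174, 72, 58), (172, 46, 40), (146, 30, 25), (128, 28, 25)]
d cm [  0.16 -10.95  -6.74] twist -0.0027 | t 22.3 [ 0.4114 -0.0644  0.2326] [ 1.800e+02  2.000e-02 -5.316e+01] F [ 0.9 -0.1 -0.5] M [ 0.04  0.15 -0.01] op 0.0559 gf 0.0
```

View pics/g5.png

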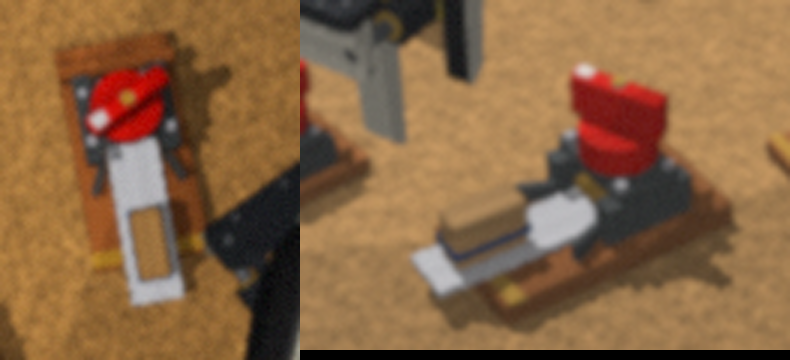

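```bash
python3 -c "
from h import *
print(robot.finish_job())"
```

```text
the job is handed in; nothing more can be done
None
```

The job is handed in. The blade is home against the back stop. The knob was turned back until the stud dropped, then forwards about 115° from the click, past the firm-hold point. The gripper is open and clear, and the arm kept well away from the goblet, mug and paint bottle. The finish call gave no verdict, and I could not measure the jaw's force on the blade directly.

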